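# Tip a tube into its cradle and seat it on the sprung stop

### The job

Tip the standing tube over with a gentle push near its top, without lifting it, so that it lies in the cradle with its collar towards the end stop. Then push its foot end along the channel until it presses the stop's sprung pad with about 6 N (at least 3, never over 12), hold that for half a second, and back off gently, leaving it resting against the pad. Never push the tube with more than 22 N, and leave the other things on the bench where they are.

Things in the scene. Friction and masses are not known exactly. Their poses are not given: they have to be found in the camera images.
- tube: black plastic tube with a collar on top, 47 mm wide, 200 mm long, 0.3 to 0.5 kg, balance point half-way; round outside, ends flat. Stands on the bench between the rails near the mouth. Origin: centre of its foot face (24 mm up once it lies); +z runs from foot to collar. Pushed level above mid-height, it tips about its foot and falls by itself beyond 14 degrees
- cradle: cradle fixed to the bench: two light wooden rails, 22 mm wide, 18 mm high, 400 mm long, with a 54 mm channel between them whose floor is the bench top. Origin: on the bench, mid-channel at the open mouth; +x runs along the channel from the mouth to the end stop, +z up
- end_stop: sprung stop at the cradle's far end: aluminium carriage astride the rails, 112 mm wide, 52 mm high, with a round rubber pad to the mouth (38 mm, centre 24 mm up; spring 0.8 N/mm, 18 mm travel). Pose is the cradle's. The carriage's place is not measured, feel for it: pad face 295 to 335 mm from the mouth. Sliding the tube alone takes 1.5 to 4 N, unknown each time
- tin: bystander: small tin, 58 mm across, 72 mm tall, beside the cradle on its far side; origin under its centre
- eraser: bystander: eraser, 38x22x14 mm, beside the cradle on the robot's side; origin under its centre
- scissors: bystander: scissors lying at the back right, 199 mm long; origin under its centre
- stamp: bystander: wooden-handled stamp, 56 mm tall, in front of the wire pen basket; origin under its centre
- carton: bystander: matchbox-size carton, 52x36x16 mm, near the bench's front edge; origin under its centre
- masking_tape: bystander: roll of masking tape, 94 mm across, at the back; origin under its centre

How it is judged:
On the way, in this order (a step that is already met when the one before it is completed fails the run):
1. the tube has been tipped over and lies in the channel, collar towards the stop (angle between tube's own z axis and vertical above 1.5 rad and angle between the z axis of tube and the x axis of cradle, either way round below 0.07 rad and y of tube in the frame of cradle between -0.01 and 0.01 m and height (world z) of tube below 0.03 m and x of tube in the frame of cradle below 0.12 m), for 0.2 s.
2. the lying tube is pressed on the stop's pad with more than 3 N for 0.3 s (angle between tube's own z axis and vertical above 1.5 rad and angle between the z axis of tube and the x axis of cradle, either way round below 0.07 rad and y of tube in the frame of cradle between -0.01 and 0.01 m and height (world z) of tube below 0.03 m and contact force between tube and end_stop above 3 N), for 0.3 s.
At the end, for the whole second after the job is handed in: the tube lies in the channel (axis within 0.07 rad of the channel's and of level, foot centre within 10 mm of the channel's middle and under 30 mm high), at rest (under 10 mm/s), its collar end touching the stop's pad with more than 0.3 N (angle between tube's own z axis and vertical above 1.5 rad and angle between the z axis of tube and the x axis of cradle, either way round below 0.07 rad and y of tube in the frame of cradle between -0.01 and 0.01 m and height (world z) of tube below 0.03 m and contact force between tube and end_stop above 0.3 N and linear speed of tube below 0.01 m/s).
It fails at once if the stop is pressed with more than 12 N (contact force between tube and end_stop above 12 N).
It fails at once if the fingers push the tube with more than 22 N (contact force between the fingers and tube above 22 N).
It fails at once if the tube is lifted (its foot centre more than 50 mm above the bench) (height (world z) of tube above 0.05 m).
It fails at once if a bystander is moved more than 15 mm (distance of any of tin, eraser, scissors, stamp, carton, masking_tape from where it was at the start of the episode above 0.015 m).
It also fails if it takes over 69 s, if anything falls off the work surface, if the arm or the gripper's body presses on something with over 40 N, if the wrist force passes 120 N, or if a joint passes its speed limit or range.

### The arm

A 7-joint arm with a two-finger parallel gripper is mounted at the origin on a cart in front of the work surface, level with it; the furniture and walls round the work are solid. World frame = base frame: x ahead of the robot, y to its left, z up, the work surface at z = 0. Lengths are in m, angles in rad, forces in N, time in s.
With the tool pointing down it reaches from about 0.425 to 0.95 m from the base axis. Payload 4.7 kg.
Tool frame: the origin (TCP) lies between the finger pads; the fingertips stand 25 mm ahead of it and the grasp point (between the pads) lies 6 mm ahead of it; z points along the fingers, y is the line along which they close (so a half turn about z gives the same grasp; the last joint's range is limited). The gripper opens to 85 mm and grips with 20 to 120 N. Pads are 22 mm wide; open, the fingers measure 114 mm over their backs; the gripper's body (76 mm by 85 mm) begins 54 mm behind the grasp point. The pads swing forward as they close: fully open they stand 13 mm farther back than shut.
Start: joints at [-1.213, 0.469, -0.049, 1.532, 0.024, 1.141, -0.082], TCP at [0.255, 0.625, 0.256] pointing down, gripper open.
Joint ranges: [-2.59, 2.59], [-0.33, 1.99], [-1.39, 1.29], [0.1, 2.45], [-1.04, 4.18], [0.21, 1.99], [-2.66, 2.66]. Speed limits (rad/s): [2.57, 2.57, 3.14, 3.14, 3.14, 3.14, 3.14].

### API

Orientations are given as a 3x3 rotation matrix whose columns are the frame's x, y, z axes.
In Python, from rig import * gives the robot as it stands. Calls block until the motion is done:
- movep(position, orientation): joint-space move of the TCP to a pose.
- move_l(position, attitude=None, feed=0.15, until_force=None): straight line of the TCP; attitude=None keeps the orientation; feed is the mean speed in m/s. With until_force (N) it stops when the force on the tool has changed by that much, and returns True; else False.
- move_joints(angles): joint-space move.
- command_gripper(opening, newtons=None): finger opening in m; newtons is the grip in N (None keeps the last); returns when the fingers have stopped.
- sleep(seconds).
- inverse_kinematics(position, orientation): joint angles nearest the present ones, or None.
- sense(): the state.
- camera(name): name is "scene" or "top" or "wrist"; returns (picture, depth): 384x512x3 uint8, red, green, blue; 384x512 float32, m along the optical axis (not along the pixel's ray), 0 where there is no reading.
- camera_params(name): a dict with "K" (3x3 intrinsics, pixels), "position" and "rotation" of the camera in the world; the wrist camera has in their place "tool_from_camera" (4x4, takes a point from camera to tool coordinates, whose origin is the TCP and whose axes are the flange's). Camera axes: x right, y down, z forward; pixel columns grow to the right and rows downward; lengths in m; the calibration is good to about 2 mm. A picture is of the moment at which its call begins: read the wrist's pose just before it. camera_params takes no time and is no camera call.
A pose or a line that the arm cannot do raises Unreachable and nothing moves.
- finish_job(): hands the job in; it is judged then, once.
The state is a dict: "time_s": time; "joint_pos": joint angles; "qd": joint speeds; "joint_efforts": joint torques, N m; "position": TCP position; "tcp_rot": TCP orientation; "wrist_force": force on the tool from outside, world axes, zero at the start; "ft_torque": the same for the moment, N m; "finger_gap": finger opening in m; "gripper_force": force on a finger pad.
Only numpy, scipy, OpenCV 4.12 (cv2) and the standard library are available. Lean on these libraries where they do the work, as an engineer would, in place of code of your own. Each camera call takes 0.05 s, during which the arm holds its last target. There are 200 camera calls.

## Working session

There is one attempt and no reset: what is moved stays moved. The work goes in short steps, each a Python script; the robot and the scene stay as the last script left them, time stands still between calls to the robot, and variables do not carry over. Pictures are saved under pics/ and viewed, at most 10 in all, crops included, and the job is handed in when it is done.

```bash
mkdir -p pics; python3 - <<'E'
from rig import *
import cv2,numpy as np
for n in("scene","top"):
    p,d=camera(n); cv2.imwrite(f"pics/{n}.png",p[:,:,::-1]); np.savez(f"{n}.npz",p=p,d=d,**camera_params(n)); print(n,camera_params(n))
s=sense();print(s)
E
```

```text
scene {'K': array([[398.00262933,   0.        , 248.51123776],
       [  0.        , 398.00262933, 191.90497136],
       [  0.        ,   0.        ,   1.        ]]), 'position': array([0.0896298 , 0.08453007, 0.63622229]), 'rotation': array([[-0.57258459, -0.58857097,  0.57072856],
       [-0.81980602,  0.40419724, -0.40563861],
       [ 0.0080602 , -0.70014913, -0.71395114]])}
top {'K': array([[454.93785061,   0.        , 248.05153846],
       [  0.        , 454.93785061, 197.72276019],
       [  0.        ,   0.        ,   1.        ]]), 'position': array([ 0.42724031, -0.26663891,  1.00950465]), 'rotation': array([[ 0.02131548, -0.98747624,  0.1563212 ],
       [-0.99973675, -0.0223803 , -0.00505461],
       [ 0.00848982, -0.1561723 , -0.98769334]])}
{'time_s': 0.1, 'joint_pos': array([-1.21288421,  0.46936499, -0.04857947,  1.5335563 ,  0.02411323,
        1.14097406, -0.08229909]), 'qd': array([-0.00014274, -0.00406459,  0.00019255, -0.00465788, -0.00012182,
       -0.00064199,  0.00014537]), 'joint_efforts': array([ 3.31208980e-05, -5.11514854e+01, -4.74046357e-02, -2.38388443e+01,
        1.07364802e-02,  4.40015385e-03,  1.10415255e-05]), 'position': array([0.25445679, 0.62469965, 0.25537113]), 'tcp_rot': array([[-9.26124392e-01,  3.77217814e-01, -5.75721421e-04],
       [ 3.77218245e-01,  9.26122983e-01, -1.61732907e-03],
       [-7.68964965e-05, -1.71502053e-03, -9.99998526e-01]]), 'wrist_force': array([ 1.34640826, -0.1501828 ,  0.43602772]), 'ft_torque': array([-0.08714863, -0.02378459, -0.02787606]), 'gripper_force': 0.0, 'finger_gap': 0.08543305357525005}
```

View pics/top.png

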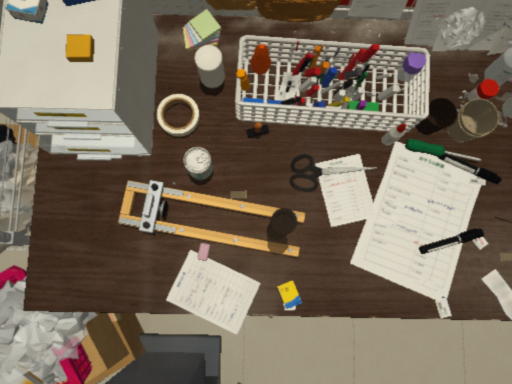

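View pics/scene.png

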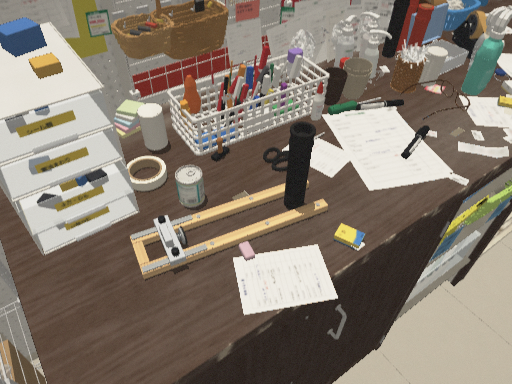

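The top view shows the rails running from the mouth (about px 300,232) to the stop (about px 152,206), with the tube near px 283,222. The tin is at 198,163 and the eraser at 204,251. The scene view agrees with this. Next I'll measure the rails and the tube.

```bash
cat > h.py <<'E'
import numpy as np,cv2
def load(n): return np.load(n+".npz")
def rays(z,u,v):
    K=z['K'];r=np.stack([(u-K[0,2])/K[0,0],(v-K[1,2])/K[1,1],np.ones_like(u,float)],-1)
    return r@z['rotation'].T
def onplane(z,u,v,h):
    r=rays(z,u,v);return z['position']+r*((h-z['position'][2])/r[...,2])[...,None]
def cloud(z):
    v,u=np.mgrid[:384,:512];return z['position']+rays(z,u.astype(float),v.astype(float))*z['d'][...,None]
E
python3 - <<'E'
from h import *
z=load("top");hsv=cv2.cvtColor(z['p'],cv2.COLOR_RGB2HSV)
m=cv2.inRange(hsv,(8,90,120),(28,255,255));m[:175]=0;m[262:]=0;m[:,:115]=0;m[:,310:]=0
n,l,st,_=cv2.connectedComponentsWithStats(m)
v,u=np.nonzero(m);P=onplane(z,u.astype(float),v.astype(float),.018)[:,:2]
for i in range(1,n):
    if st[i,4]>30: print(st[i])
# rails: points right of the stop
k=(u>168);p=P[k]
d=np.array([-.2,1.]);d/=np.linalg.norm(d)
for _ in range(5):
    nn=np.array([d[1],-d[0]]);s=p@nn;mid=(s.min()+s.max())/2
    ds=[]
    for g in(s<mid,s>=mid):
        vx,vy,x0,y0=cv2.fitLine(p[g].astype(np.float32),cv2.DIST_HUBER,0,.01,.01).ravel()
        w=np.array([vx,vy]);w*=np.sign(w@d);ds.append(w);
    d=sum(ds);d/=np.linalg.norm(d)
nn=np.array([d[1],-d[0]]);s=p@nn;g=s<(s.min()+s.max())/2
a,b=np.median(s[g]),np.median(s[~g]);print("dirs",ds,"rail sep (76 exp)",b-a)
c=(a+b)/2
for q in(g,~g): print("mouth end",np.percentile(p[q]@d,[0,.5,1,2]))
print("far end",np.percentile(P@d,[98,99,99.5,100]))
print("d",d,"n",nn,"c",c)
for nme in("top","scene"):
    zz=load(nme);C=cloud(zz)
    o=np.stack([C[...,:2]@d,C[...,:2]@nn-c,C[...,2]],-1)
    t0=np.min(p@d)
    x=o[...,0]-t0;k=(zz['d']>0)&(x>-.05)&(x<.12)&(abs(o[...,1])<.06)&(o[...,2]>.05)
    T=C[k];print(nme,"tube",k.sum(),"zmax",np.percentile(T[:,2],[50,95,99]))
    tp=k&(o[...,2]>.19)
    if tp.sum()>20:
        uv=np.argwhere(tp)[:,::-1].astype(np.float32);(cu,cv),r=cv2.minEnclosingCircle(uv)
        w=onplane(zz,np.array(cu),np.array(cv),.2);print("top centre",w,"chan",w[:2]@d-t0,w[:2]@nn-c,"diam",2*r*.8/455, np.ptp(C[tp],axis=0))
    kk=(zz['d']>0)&(x>.25)&(x<.4)&(abs(o[...,1])<.06)&(o[...,2]>.035);print("stop x",np.percentile(x[kk],[2,50,98]),"y",np.percentile(o[kk][:,1],[2,98]),"z",np.percentile(o[kk][:,2],[50,98]))
E
```

```text
[119 185  28  36 404]
[ 162  190  117   27 1047]
[293 211  13  12  89]
[ 156  221  115   31 1060]
[282 245  18  12 138]
dirs [array([0.16753587, 0.985866  ], dtype=float32), array([0.14116065, 0.9899867 ], dtype=float32)] rail sep (76 exp) 0.07561510675619532
mouth end [-0.30720523 -0.30611347 -0.30468125 -0.30224135]
mouth end [-0.30766382 -0.30609018 -0.30511703 -0.30271421]
far end [0.08962919 0.09136282 0.09225077 0.09321096]
d [0.154362   0.98801434] n [ 0.98801434 -0.154362  ] c 0.5607035074829949
top tube 664 zmax [0.1815023  0.20133189 0.20198172]
top centre [ 0.51544611 -0.33584003  0.2       ] chan 0.05541434098506387 0.00040557292356657726 diam 0.04650063650948661 [0.04564283 0.0468348  0.01268994]
stop x [0.30293776 0.33103173 0.34450569] y [-0.04630561  0.05104777] z [0.04414449 0.05392449]
scene tube 1605 zmax [0.15063111 0.20101589 0.20206505]
top centre [ 0.51302422 -0.33515935  0.2       ] chan 0.05571300944721619 -0.0020923582239047445 diam 0.04564696259550996 [0.04838693 0.04728134 0.01278553]
stop x [0.30344983 0.33268752 0.34517077] y [-0.05203027  0.0498666 ] z [0.04144806 0.05420397]
```

```bash
cat >> h.py <<'E'
D=np.array([.154362,.988014]);N=np.array([.988014,-.154362]);C0=.56070;T0=-.3072
R=np.array([[D[0],N[0],0],[D[1],N[1],0],[0,0,-1.]])
def ch(x,y,z): return np.r_[D*(T0+x)+N*(C0+y),z]
E
python3 - <<'E'
from h import *
from rig import *
for n in("top","scene"):
    z=load(n);C=cloud(z);k=(z['d']>0)&(C[...,2]>.1)&(C[...,1]>-.2)&(C[...,0]<.8)&(C[...,0]>.2)
    print(n,np.percentile(C[k],[.5,50,99.5],axis=0))
print(sense()['time_s'])
for p in([.2,.42,.36],[.46,0,.36],[.36,-.30,.36],ch(-.04,0,.36),ch(-.04,0,.19),ch(.05,0,.037),ch(.14,0,.037)):
    for q in(R,R@np.diag([-1,-1,1])):
        s=inverse_kinematics(p,q);print(np.round(p,3),None if s is None else np.round(s,2))
E
```

```text
top [[ 0.65860933 -0.0514722   0.10317655]
 [ 0.71729658  0.03017149  0.2985698 ]
 [ 0.79906953  0.14633238  0.32160483]]
scene [[ 0.65759429 -0.0503641   0.10121764]
 [ 0.68198543  0.03913787  0.23808256]
 [ 0.79765207  0.14486862  0.32170258]]
0.1
[0.2  0.42 0.36] [-1.39  0.03  0.18  1.87 -0.01  1.24 -1.36]
[0.2  0.42 0.36] [-0.86  0.06 -0.37  1.84  0.02  1.24  1.75]
[0.46 0.   0.36] [-0.67  0.    0.59  1.9  -0.    1.24 -0.23]
[0.46 0.   0.36] None
[ 0.36 -0.3   0.36] [-0.26  0.02  0.89  1.89 -0.01  1.24  0.49]
[ 0.36 -0.3   0.36] [-0.45  0.01  1.09  1.89 -0.01  1.24 -2.65]
[ 0.5  -0.43  0.36] [-0.08  0.61  1.21  1.48 -0.58  1.45  0.99]
[ 0.5  -0.43  0.36] [-0.04  0.56  1.11  1.48 -0.51  1.42 -2.21]
[ 0.5  -0.43  0.19] [ 0.12  0.61  0.78  1.68 -0.48  1.06  0.9 ]
[ 0.5  -0.43  0.19] [-0.04  0.75  1.11  1.68 -0.73  1.17 -2.03]
[ 0.514 -0.341  0.037] [ 0.04  0.74  0.69  1.87 -0.67  0.77  0.94]
[ 0.514 -0.341  0.037] [-0.18  0.96  1.1   1.89 -1.04  1.01 -1.9 ]
[ 0.528 -0.252  0.037] [-0.24  0.79  0.88  1.96 -0.84  0.82  0.97]
[ 0.528 -0.252  0.037] [-0.25  0.8   0.91  1.96 -0.87  0.83 -2.15]
```

```bash
python3 - <<'E'
from h import *
from rig import *
command_gripper(0.0,20)
s=sense();print(s['finger_gap'])
for p in([.2,.42,.36],[.46,0,.36],[.36,-.30,.36],ch(-.06,0,.33)):
    movep(p,R)
move_l(ch(-.06,0,.19),feed=.1)
s=sense();print(s['time_s'],s['position'],ch(-.06,0,.19),s['joint_pos'],s['wrist_force'])
p,d=camera("scene");cv2.imwrite("pics/s2.png",p[60:300,150:470,::-1])
E
```

```text
9.184376808415038e-05
7.4167 [ 0.49751725 -0.44975565  0.19076903] [ 0.49729772 -0.44934951  0.19      ] [ 0.1272521   0.64370259  0.83788325  1.64915367 -0.52792208  1.08823407
  0.96232875] [-0.35314932  0.90256537 -0.6252835 ]
```

View pics/s2.png

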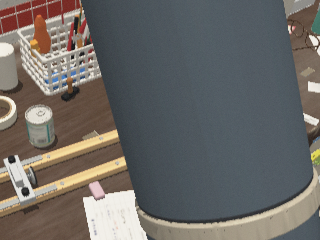

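The arm blocks the scene camera and only the stop and tin show, but the TCP is where I commanded it. Next I tip the tube slowly.

```bash
python3 - <<'E'
from h import *
from rig import *
f0=sense()['wrist_force']
print(move_l(ch(.015,0,.19),feed=.08,until_force=6))
for x in np.arange(.025,.08,.01):
    st=move_l(ch(x,0,.19),feed=.04,until_force=8)
    s=sense();print(round(x,3),st,(s['wrist_force']-f0).round(2))
    if st: break
sleep(.7)
move_l(ch(-.06,0,.22),feed=.15)
p,d=camera("top");cv2.imwrite("pics/t3.png",p[:,:,::-1]);np.savez("top3.npz",p=p,d=d,**camera_params("top"))
print(sense()['time_s'])
E
```

```text
False
0.025 False [-0.45 -0.05  0.9 ]
0.035 False [-0.32 -0.38  0.12]
0.045 False [-0.25 -0.28  1.41]
0.055 False [-0.98  0.6  -0.07]
0.065 False [-0.45  1.29  0.49]
0.075 False [-0.1   0.4   0.95]
12.775
```

View pics/t3.png

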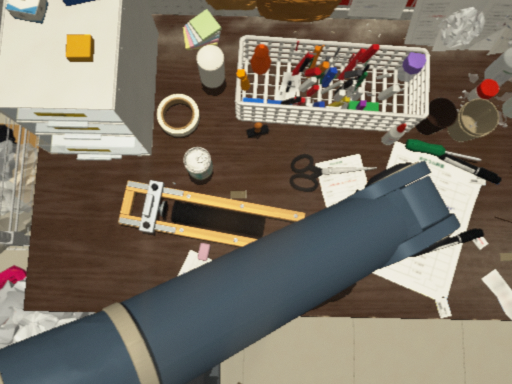

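The tube has tipped over and lies in the channel, from about px 172 (collar) to 265 (foot). I'll measure where its foot is.

```bash
python3 - <<'E'
from h import *
z=load("top3");C=cloud(z);x=C[...,:2]@D-T0;y=C[...,:2]@N-C0;h=C[...,2]
k=(z['d']>0)&(abs(y)<.03)&(h>.03)&(h<.06)&(x>-.02)&(x<.31)
print(k.sum(),np.percentile(x[k],[0,1,2,5,50,95,98,99,100]).round(4),np.median(h[k]),np.percentile(y[k],[2,50,98]).round(4))
for a in np.arange(.06,.3,.03):
    q=k&(abs(x-a)<.015);print(a.round(2),q.sum(),(y[q].mean() if q.any() else 0).round(4),np.percentile(h[q],90).round(3) if q.any() else 0)
E
```

```text
1817 [0.084  0.086  0.088  0.0942 0.1884 0.2795 0.3029 0.3056 0.3089] 0.04218948317619664 [-0.019  -0.0006  0.0202]Traceback (most recent call last):
  File "<stdin>", line 6, in <module>
AttributeError: 'int' object has no attribute 'round'
```

```bash
cat >> h.py <<'E'
import rig
def F(n=10):
    a=[]
    for _ in range(n): a.append(rig.sense()['wrist_force']);rig.sleep(.02)
    return -np.mean(a,0)[:2]@D, rig.sense()['position'][:2]@D-T0
E
python3 - <<'E'
from h import *
from rig import *
move_l(ch(.035,0,.2),feed=.15)
move_l(ch(.035,0,.037),feed=.1,until_force=8)
s=sense();print(s['time_s'],s['position'][2])
print(F(20))
move_l(ch(.060,0,.037),feed=.05,until_force=8)
print(move_l(ch(.066,0,.037),feed=.02,until_force=6))
f0=F(20)[0];print("f0",f0)
for x in np.arange(.068,.090,.002):
    st=move_l(ch(x,0,.037),feed=.015,until_force=8);f,a=F(8);print(round(x,4),round(a,4),round(f-f0,2),st)
    if st or f-f0>6:break
print(sense()['time_s'])
E
```

```text
15.3583 0.03760616316412963
(np.float64(-0.03824649632570898), np.float64(0.035001390636678675))
False
f0 0.11690863311553683
0.068 0.068 -0.55 False
0.07 0.07 -0.18 False
0.072 0.072 -0.05 False
0.074 0.0738 0.83 False
0.076 0.0757 2.09 False
0.078 0.0781 2.4 False
0.08 0.0801 1.99 False
0.082 0.082 2.38 False
0.084 0.0841 2.74 False
0.086 0.0861 2.55 False
0.088 0.0882 2.73 False
21.7083
```

```bash
python3 - <<'E'
from h import *
from rig import *
f0=.0
x=.088;L=[]
while x<.14:
    x+=.0015
    st=move_l(ch(x,0,.037),feed=.015,until_force=7);f,a=F(8);L.append((a,f));print(round(x,4),round(a,4),round(f,2),st)
    if st or f>7.6 or sense()['time_s']>52:break
print(sense()['time_s'])
E
```

```text
0.0895 0.0897 2.48 False
0.091 0.0912 2.8 False
0.0925 0.0926 3.11 False
0.094 0.0939 3.3 False
0.0955 0.0953 4.2 False
0.097 0.0968 5.1 False
0.0985 0.0983 5.14 False
0.1 0.0995 5.62 False
0.1015 0.1006 6.22 False
0.103 0.1015 7.76 False
25.5417
```

```bash
python3 - <<'E'
from h import *
from rig import *
print(F(10));print(F(25))
x=.103
while x>.084:
    x-=.002;move_l(ch(x,0,.037),feed=.008);f,a=F(4);print(round(x,4),round(a,4),round(f,2))
move_l(ch(.03,0,.037),feed=.08)
move_l(ch(.03,0,.2),feed=.15)
move_l(ch(-.06,0,.22),feed=.15)
p,d=camera("top");cv2.imwrite("pics/t4.png",p[:,:,::-1]);np.savez("top4.npz",p=p,d=d,**camera_params("top"))
z=load("top4");C=cloud(z);x=C[...,:2]@D-T0;y=C[...,:2]@N-C0;h=C[...,2]
k=(z['d']>0)&(abs(y)<.03)&(h>.03)&(h<.06)&(x>-.02)&(x<.31)
print(np.percentile(x[k],[0,1,2,5,50]).round(4),sense()['time_s'])
E
```

```text
(np.float64(7.294787052220919), np.float64(0.10149592802123938))
(np.float64(7.439736096185994), np.float64(0.10151013698218736))
0.101 0.0999 6.4
0.099 0.0988 5.41
0.097 0.0975 2.32
0.095 0.0956 0.41
0.093 0.0931 -0.08
0.091 0.091 -0.19
0.089 0.089 -0.07
0.087 0.087 -0.02
0.085 0.085 0.19
0.083 0.083 -0.36
[0.105  0.1071 0.1092 0.1155 0.2078] 33.65
```

View pics/t4.png

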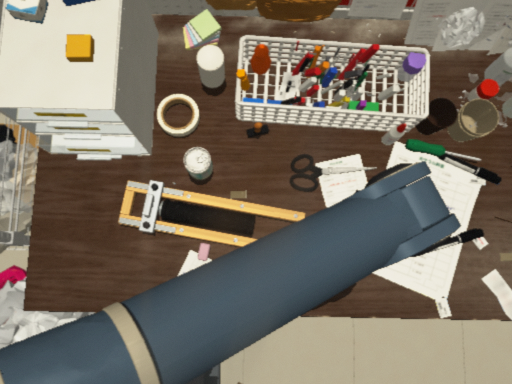

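The collar end still sits against the pad (about px 160) and the foot is at about px 255. When the fingers let go, the foot was about 3 mm past the point where it first met the pad, so the pad is still slightly compressed. The bystanders in view haven't moved.

```bash
python3 -c "
from rig import *
print(finish_job())"
```

```text
the job is handed in; nothing more can be done
None
```

The job is handed in with no verdict returned: the tube was tipped into the channel, pressed on the pad with an estimated 5 N (7.4 N at the wrist less about 2.5 N of sliding friction) for about a second, then left resting against the pad.

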